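Heft two closed grinding jars and seat the loaded one on the mill drive

TASK

Two closed grinding jars that look alike stand on the rubber mat, and only one of them, the heavier, has the steel grinding puck in it: lift one jar, set it back on the mat, then lift the other, and so find which is the heavier. Put the heavier jar upright in the collar of the cup mill and, pressing only lightly (a finger's push, never hard), turn it until its slotted base drops over the drive cross and it sits fully home; let go of it there. Leave the lighter jar standing on the mat, and do not disturb the scoop, open tin and pen lying round the work.

Things in the scene. Friction and masses are not known exactly. Their poses are not given: they have to be found in the camera images.
- jar_a: closed steel grinding jar with ribbed aluminium screw lid (not opened), 58 mm diameter, 66 mm tall. Origin: centre of its underside; z up its axis; x and y lie along the two slots of a cross milled right across the underside (slots 12 mm wide, 7 mm deep; the same after each quarter turn). Its plain round wall can be gripped at any angle, 20 to 60 mm above the underside.
- jar_b: second jar, outwardly the same as jar_a, with the same frame and sizes. Inside each jar lies, loose and unseen, a steel puck or a light nylon plug; the jar with the puck weighs 1.6 to 3 times the other, neither over 0.7 kg. Which jar has the puck changes from start to start: names and places do not tell.
- mat: fixed black rubber mat, 130 (x) by 230 (y) mm and 3 mm thick; both jars stand on it, 100 to 130 mm apart, roughly along its y. Origin: centre of its underside on the table; its upper face is at z = 3 mm.
- mill: cup mill, a fixed bench unit, 180 (x) by 156 (y) mm, with a steel deck 60 mm above the table; a shoulder with a knob and two keys (not used, up to 70 mm high) on its -x side. Origin: centre of its underside; z up; x away from the control side.
- mill_collar (a point): centre of the rim of the fixed steel collar on the mill's deck, 76 mm above the table and 12 mm straight above mill_seat. The collar's bore is 61 mm, widening to 65 mm in its top 3.5 mm; outer diameter 77 mm. Axes as the mill's. Over 35 N between jar and mill counts as pressing hard.
- mill_seat (a point): point on the drive axis, 64 mm above the table, where the jar's underside is when fully home. A brass drive cross stands here, 44 mm across, arms 8 mm wide, 6 mm high, at any angle (not measured), stiff to turn (0.35 N m): it stays put under a jar turned with 10 N on it. A jar out of line rests on it, 6 mm too high; within about 0.07 rad of line it can sink. It repeats every quarter turn.
- soil_scoop: metal scoop with a black handle, 46x149x38 mm, lying on the table; bystander. Origin: centre of its underside
- soil_tin: open aluminium tin with soil in it, 57 mm across, 33 mm tall; bystander. Origin: centre of its underside
- marker_pen: white and black marker pen, 13x123x13 mm, lying on the table; bystander. Origin: centre of its underside
There are look-alikes about, which are no part of the job. Leave any turquoise look-alike of the jar_a alone.

How it is judged:
By the outcome, as a careful person would: the job done as asked, in the order asked, and still so for the second after the job is handed in, with the robot touching nothing.
It also fails if it takes over 72 s, if anything falls off the work surface, if the arm or the gripper's body presses on something with over 40 N, if the wrist force passes 120 N, or if a joint passes its speed limit or range.

ROBOT

A 7-joint arm with a two-finger parallel gripper is mounted at the origin on a cart in front of the work surface, level with it; the furniture and walls round the work are solid. World frame = base frame: x ahead of the robot, y to its left, z up, the work surface at z = 0. Lengths are in m, angles in rad, forces in N, time in s.
With the tool pointing down it reaches from about 0.425 to 0.825 m from the base axis. Payload 3.6 kg.
Tool frame: the origin (TCP) lies on the centre line of the jaws, within the pads' length; the fingertips stand 19 mm ahead of it and the grasp point (between the pads) is the TCP (bot.finger_overhang is the distance from the TCP to the fingertips, in m); z points along the fingers, y is the direction in which the jaws open and shut (so a half turn about z gives the same grasp; the last joint's range is limited). The gripper opens to 85 mm and grips with 20 to 120 N. Pads are 22 mm wide; open, the fingers measure 114 mm over their backs; the gripper's body (76 mm by 85 mm) begins 54 mm behind the grasp point. The pads swing forward as they close: fully open they stand 13 mm farther back than shut.
Start: joints at [1.131, 0.615, -0.013, 1.423, 0.008, 1.103, -0.04], TCP at [0.261, -0.595, 0.25] pointing down, gripper open.
Joint ranges: [-3.12, 3.12], [-0.3, 2.06], [-1.34, 1.32], [0.26, 2.42], [-1.36, 4.5], [0.01, 1.98], [-2.84, 2.84]. Speed limits (rad/s): [2.79, 2.79, 3.14, 3.14, 3.14, 3.14, 3.14].

INTERFACE

Orientations are given as a unit quaternion [x, y, z, w].
In Python, from bench import bot gives the robot as it stands. The module is installed in compiled form; this text tells all that it offers.
- The arm moves only by the tool arm_command, never from a script. Its argument "commands" is a list of rows, each an object with "grip": the opening, from 0 (shut) to 1 (fully open); "offset": the shift along the tool's x, y, z in mm, a list of three; "twist": the turn about the tool's z in rad. In form: [{"grip": grip, "offset": [x, y, z], "twist": twist}, ...]. A call has 1 to 10 rows; each row is the pose to reach, as a shift and turn from the pose commanded when the call began, along the tool's axes at that moment; what a row does not reach only later rows make up. A row lasts 1/8 s, in which the tool goes at most 62.5 mm and 10.7 degrees, less where a joint would pass 70% of its speed; a pose out of reach is approached as far as the arm can. A call with a gripper value outside its range is refused whole. The fingers move at their own pace and stop on an object; the grip force is fixed at half the most. Time passes only in rows, so rows that repeat a pose let the fingers close. It gives the time, the measured TCP pose, the force and the opening at its end, in the units of the state.
- bot.get_state(): the state, without advancing time (a new reading comes with each control period).
- bot.snapshot(name): name is "scene" or "top" or "wrist"; returns a dict with "image" (420x560x3 uint8, blue, green, red), "fx", "fy", "cx", "cy" (pixels), "view" (4x4, takes a point from world to camera coordinates). Camera axes: x right, y down, z forward; pixel columns grow to the right and rows downward; lengths in m; the calibration is good to about 2 mm. The wrist camera is an equidistant fisheye: a pixel r from the principal point sees the ray r / f radians off the axis. A picture is of the moment at which its call begins. There is no depth.
- bot.hand_in(): hands the job in, once; it reports no verdict.
The state is a dict: "time_s": time; "q": joint angles; "joint_vel": joint speeds; "joint_efforts": joint torques, N m; "tool_pos": TCP position; "tcp_rot": TCP orientation; "force": force on the tool from outside, world axes, zero at the start; "wrist_torque": the same for the moment, N m; "width": opening from 0.0 (shut) to 1.0 (fully open).
Only numpy, scipy, OpenCV 4.12 (cv2) and the standard library are available. Lean on these libraries where they do the work, as an engineer would, in place of code of your own. Each camera call takes 0.05 s, during which the arm holds its last target.

## Working session

There is one attempt and no reset: what is moved stays moved. The work goes in short steps, Python scripts to look and compute and a tool call to move; the robot and the scene stay as the last step left them, time stands still between calls to the robot, and variables do not carry over. Pictures are saved under pics/ and viewed, and the job is handed in when it is done.

Besides the shell and the picture viewer there is one more tool, called as name(argument=value, ...), one argument or row to a line, values as JSON. arm_command: Moves the arm, as the interface text tells. Its arguments: {"type":"object","properties":{"commands":{"type":"array","items":{"type":"object","properties":{"grip":{"type":"number"},"offset":{"type":"array","items":{"type":"number"}},"twist":{"type":"number"}}}}},"required":["commands"]}

```bash
mkdir -p pics
cat > h.py <<'E'
from bench import bot
import cv2, numpy as np
def snap(n,f):
    s=bot.snapshot(n); cv2.imwrite('pics/'+f+'.png',s['image']); np.savez('pics/'+f+'.npz',**{k:s[k] for k in ['image','fx','fy','cx','cy','view']}); return s
def ray(s,u,v,fish=False):
    V=np.array(s['view']); R=V[:3,:3]; t=V[:3,3]; c=-R.T@t
    a=np.array([(u-s['cx'])/s['fx'],(v-s['cy'])/s['fy']])
    if fish:
        r=np.linalg.norm(a); d=np.array([*(a/max(r,1e-9)*np.sin(r)),np.cos(r)])
    else: d=np.array([*a,1.])
    return c,R.T@d
def onz(s,u,v,z,fish=False):
    c,d=ray(s,u,v,fish); return c+d*(z-c[2])/d[2]
def proj(s,p,fish=False):
    V=np.array(s['view']); q=V[:3,:3]@np.array(p)+V[:3,3]
    if fish:
        r=np.hypot(q[0],q[1]); th=np.arctan2(r,q[2]); return np.array([s['cx']+s['fx']*th*q[0]/r,s['cy']+s['fy']*th*q[1]/r])
    return np.array([s['cx']+s['fx']*q[0]/q[2],s['cy']+s['fy']*q[1]/q[2]])
E
python3 - <<'E'
from h import *
for n in ['scene','top','wrist']:
    s=snap(n,n+'0'); V=np.array(s['view']); print(n,s['fx'],s['cx'],s['cy'],-V[:3,:3].T@V[:3,3],V[2,:3])
print(bot.get_state(), bot.finger_overhang)
E
```

```text
scene 433.96863948408173 281.0981477246684 208.91812637730743 [-0.10872201  0.36823523  0.84389301] [ 0.58390746 -0.29530407 -0.75620605]
top 443.72371953460345 276.52472090638247 209.40029695977637 [0.41326718 0.08796029 1.21945319] [ 0.0879541  -0.02465782 -0.99581929]
wrist 325.19226210127806 280.4395326850936 214.0440792105887 [ 0.33786242 -0.56135767  0.37347218] [-0.29569919 -0.12719643 -0.94677508]
{'time_s': 0.15, 'q': array([ 1.13047343,  0.61569901, -0.01261734,  1.42455445,  0.00810991,
        1.10340354, -0.04039258]), 'joint_vel': array([-0.00012948, -0.00473743, -0.00144225, -0.00292047, -0.00065899,
        0.00025063,  0.00079711]), 'joint_efforts': array([-3.48785452e-04, -4.69662595e+01,  2.59779627e-01, -1.71250516e+01,
        1.01554859e-02,  7.12816647e-03,  1.94635902e-05]), 'tool_pos': array([ 0.26116039, -0.59461744,  0.24939514]), 'tcp_rot': array([ 9.78661711e-01,  2.05475647e-01, -2.20258343e-04, -9.82650500e-04]), 'force': array([-0.15853112, -0.45828395, -0.54152861]), 'wrist_torque': array([ 0.02518119, -0.00258406,  0.02348609]), 'width': 0.9997707449367875} 0.019
```

View pics/scene0.png

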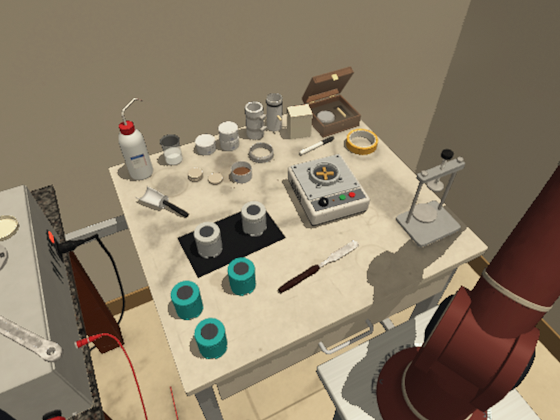

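View pics/top0.png

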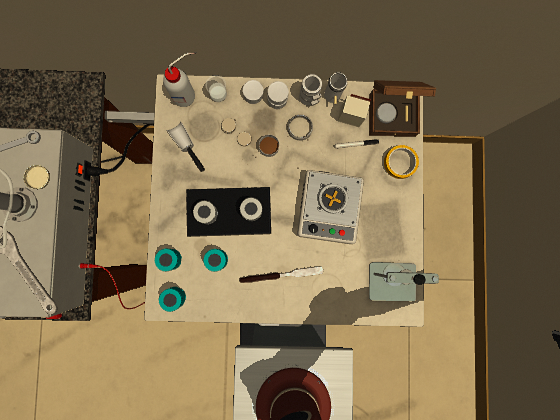

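View pics/wrist0.png

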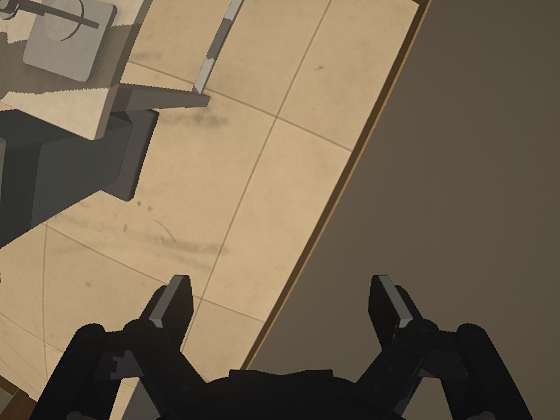

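Run:
```python
from h import *
t=dict(np.load('pics/top0.npz')); s=dict(np.load('pics/scene0.npz'))
cv2.imwrite('pics/crop_t.png',cv2.resize(t['image'][160:260,180:380],None,fx=4,fy=4,interpolation=cv2.INTER_CUBIC))
cv2.imwrite('pics/crop_s.png',cv2.resize(s['image'][140:290,170:380],None,fx=3.8,fy=3.8,interpolation=cv2.INTER_CUBIC))
for n,(u,v),z in [('jL',(204,211),.069),('jR',(250,209),.069),('col',(333,198),.076),('mat',(228,211),.003),('tin',(268,145),.03),('stand',(425,278),.2),('balance',(390,282),.05)]:
    print(n,onz(t,u,v,z).round(3))
for n,(u,v),z in [('jL',(207,231),.069),('jR',(254,209),.069),('col',(325,174),.076),('stand',(447,155),.25),('bottle',(128,128),.2)]:
    print('s',n,onz(s,u,v,z).round(3))
```

```text
jL [0.505 0.247 0.069]
jR [0.514 0.128 0.069]
col [ 0.548 -0.087  0.076]
mat [0.513 0.191 0.003]
tin [0.694 0.086 0.03 ]
stand [ 0.355 -0.282  0.2  ]
balance [ 0.334 -0.244  0.05 ]
s jL [0.505 0.245 0.069]
s jR [0.518 0.123 0.069]
s col [ 0.539 -0.083  0.076]
s stand [ 0.33  -0.231  0.25 ]
s bottle [0.77  0.325 0.2  ]
```

View pics/crop_t.png

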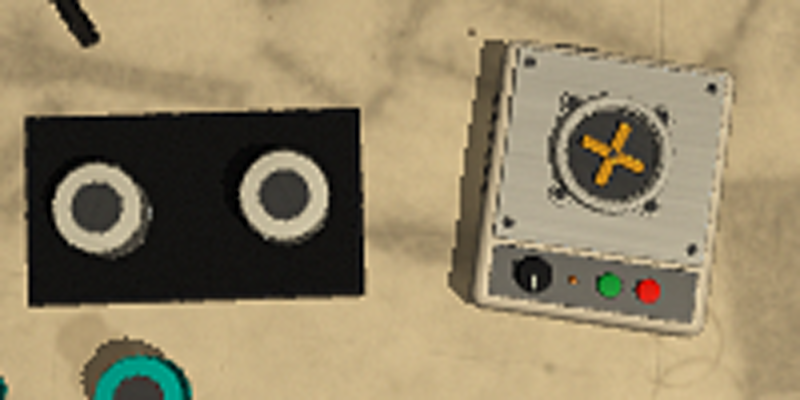

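View pics/crop_s.png

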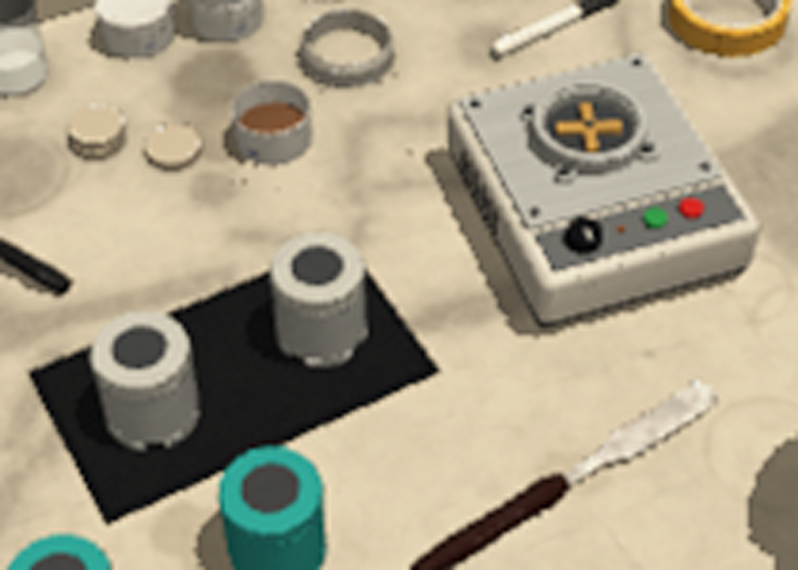

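Run:
```python
from h import *
t=dict(np.load('pics/top0.npz')); s=dict(np.load('pics/scene0.npz'))
def discs(S,boxes,z,nm):
    im=S['image']; 
    for (x0,y0,x1,y1) in boxes:
        g=cv2.cvtColor(im[y0:y1,x0:x1],cv2.COLOR_BGR2GRAY)
        # lid ring: bright
        m=(g>140).astype(np.uint8)
        c,h=cv2.findContours(m,cv2.RETR_CCOMP,cv2.CHAIN_APPROX_NONE)
        for i,k in enumerate(c):
            if cv2.contourArea(k)>60 :
                e=cv2.fitEllipse(k); u,v=e[0][0]+x0,e[0][1]+y0
                print(nm,'hole' if h[0][i][3]>=0 else 'outer',np.round(e[0],1)+[x0,y0],np.round(e[1],1),onz(S,u,v,z).round(4))
discs(t,[(190,196,220,228),(236,194,266,226)],.069,'top jar')
discs(s,[(190,218,226,262),(238,196,272,240)],.069,'scene jar')
def cross(S,box,nm):
    x0,y0,x1,y1=box; im=S['image'][y0:y1,x0:x1].astype(int)
    m=(im[...,2]-im[...,0]>70)
    ys,xs=np.nonzero(m); print(nm,len(xs),xs.mean()+x0,ys.mean()+y0)
    P=np.array([onz(S,x+x0,y+y0,.070) for x,y in zip(xs,ys)]); c=(P.max(0)+P.min(0))/2; c=P.mean(0)
    d=P[:,:2]-c[:2]; r=np.hypot(*d.T); a=np.arctan2(d[:,1],d[:,0])
    w=r>.008
    print(c.round(4),'r',r.max().round(4),'ang',np.angle(np.sum(r[w]**2*np.exp(4j*a[w])))/4)
cross(t,(318,180,350,216),'t'); cross(s,(305,160,345,188),'s')
# collar
for S,b in ((t,(314,180,354,220)),(s,(300,155,350,190))):
    x0,y0,x1,y1=b; g=cv2.cvtColor(S['image'][y0:y1,x0:x1],cv2.COLOR_BGR2GRAY)
    m=((g<110)).astype(np.uint8)
    c,h=cv2.findContours(m,cv2.RETR_EXTERNAL,cv2.CHAIN_APPROX_NONE)
    for k in c:
        if cv2.contourArea(k)>100:
            k=cv2.convexHull(k); e=cv2.fitEllipse(k); print('collar',e,onz(S,e[0][0]+x0,e[0][1]+y0,.070).round(4))
# mat corners
m=(t['image'].max(2)<40).astype(np.uint8); m[:180]=0;m[245:]=0;m[:,:170]=0;m[:,290:]=0
c,_=cv2.findContours(m,cv2.RETR_EXTERNAL,cv2.CHAIN_APPROX_NONE); k=max(c,key=cv2.contourArea); r=cv2.minAreaRect(k)
print(np.array([onz(t,u,v,.003) for u,v in cv2.boxPoints(r)]).round(3),onz(t,*r[0],.003))
```

```text
top jar outer [203.9 211.5] [20.8 20.9] [0.504  0.2474 0.069 ]
top jar hole [203.8 211.4] [14.1 14.2] [0.5044 0.2477 0.069 ]
top jar outer [250.7 208.3] [20.7 20.7] [0.5158 0.1267 0.069 ]
top jar hole [250.6 208.1] [13.9 14.1] [0.5165 0.127  0.069 ]
scene jar outer [205.5 227.8] [25.5 33. ] [0.515  0.2451 0.069 ]
scene jar hole [206.2 231. ] [12.1 15.7] [0.5057 0.2469 0.069 ]
scene jar outer [254.8 206.1] [24.8 36.9] [0.5251 0.1177 0.069 ]
scene jar hole [253.  209.5] [11.4 14.4] [0.5174 0.1258 0.069 ]
t 80 332.7375 198.35
[ 0.548  -0.0868  0.07  ] r 0.0214 ang -0.4288652774966938
s 82 324.8048780487805 172.9268292682927
[ 0.5478 -0.0876  0.07  ] r 0.0224 ang -0.42300171992014773
collar ((19.42462730407715, 18.166528701782227), (23.36089515686035, 24.430320739746094), 90.05034637451172) [ 0.5485 -0.0886  0.07  ]
collar ((25.111072540283203, 16.782329559326172), (15.139808654785156, 23.550050735473633), 91.27531433105469) [ 0.551  -0.0904  0.07  ]
[[0.57  0.309 0.003]
 [0.583 0.08  0.003]
 [0.455 0.073 0.003]
 [0.442 0.3   0.003]] [0.512258   0.19073552 0.003     ]
```

Run:
```python
from h import *
t=dict(np.load('pics/top0.npz')); s=dict(np.load('pics/scene0.npz'))
def tri(a,b):
    c1,d1=ray(t,*a); c2,d2=ray(s,*b); A=np.stack([d1,-d2],1); k=np.linalg.lstsq(A,c2-c1,rcond=None)[0]
    p,q=c1+k[0]*d1,c2+k[1]*d2; return ((p+q)/2).round(3),np.linalg.norm(p-q).round(3)
print(tri((433,279),(447,154)),tri((419,279),(447,154)))
# travel plan in tool axes
st=bot.get_state(); a=0.414
from scipy.spatial.transform import Rotation as R
M=R.from_quat(st['tcp_rot']).as_matrix(); print(M.round(3))
for p in [(.40,-.50,.36),(.55,-.25,.36),(.56,0,.3),(.517,.1265,.20)]:
    print(p,((M.T@(np.array(p)-st['tool_pos']))*1000).round(1))
```

```text
(array([ 0.36 , -0.288,  0.207]), np.float64(0.023)) (array([ 0.353, -0.261,  0.222]), np.float64(0.0))
[[ 0.916  0.402 -0.001]
 [ 0.402 -0.916  0.002]
 [-0.    -0.002 -1.   ]]
(0.4, -0.5, 0.36) [ 165.2  -31.  -110.5]
(0.55, -0.25, 0.36) [ 403.  -199.6 -110.2]
(0.56, 0, 0.3) [ 512.7 -424.3  -49.8]
(0.517, 0.1265, 0.2) [ 524.3 -557.2   50.5]
```

arm_command(
  commands=[
    {"grip":1,"offset":[30,-5,-40],"twist":0},
    {"grip":1,"offset":[75,-12,-80],"twist":-0.1},
    {"grip":1,"offset":[120,-20,-105],"twist":-0.2},
    {"grip":1,"offset":[165,-31,-110],"twist":-0.3},
    {"grip":1,"offset":[205,-60,-110],"twist":-0.45},
    {"grip":1,"offset":[245,-90,-110],"twist":-0.6},
    {"grip":1,"offset":[285,-118,-110],"twist":-0.75},
    {"grip":1,"offset":[325,-146,-110],"twist":-0.9},
    {"grip":1,"offset":[365,-173,-110],"twist":-1.05},
    {"grip":1,"offset":[403,-200,-110],"twist":-1.2},
  ],
)

```text
time_s: 1.4
tool_pos: [0.5504, -0.2484, 0.36]
tcp_rot: [0.69, 0.724, -0.0, -0.0]
force: [0.9, -0.5, -0.5]
width: 1.002
```

```bash
cat >> h.py <<'E'
from scipy.spatial.transform import Rotation as Rot
def goto(p,ang=None):
    st=bot.get_state(); M=Rot.from_quat(st['tcp_rot']).as_matrix(); y=np.arctan2(M[1,1],M[0,1])
    tw=None if ang is None else -((ang-y+np.pi)%(2*np.pi)-np.pi)
    print('t',st['time_s'],'pos',st['tool_pos'].round(4),'yang',y.round(3),'F',st['force'].round(2),'q7',st['q'][6].round(2),'w',round(st['width'],3))
    print('off',((M.T@(np.array(p)-st['tool_pos']))*1000).round(1),'twist',tw,'tilt',M[:2,2].round(4))
E
python3 -c "
from h import *
goto((.56,0,.30),.24);goto((.517,.1265,.2),.24)"
```

```text
t 1.4 pos [ 0.5504 -0.2484  0.36  ] yang 0.048 F [ 0.86 -0.47 -0.5 ] q7 0.28 w 1.002
off [247.7  21.6  60. ] twist -0.19187826824206144 tilt [-0.0006  0.0003]
t 1.4 pos [ 0.5504 -0.2484  0.36  ] yang 0.048 F [ 0.86 -0.47 -0.5 ] q7 0.28 w 1.002
off [376.1 -15.3 160.1] twist -0.19187826824206144 tilt [-0.0006  0.0003]
```

arm_command(
  commands=[
    {"grip":1,"offset":[45,3,10],"twist":-0.05},
    {"grip":1,"offset":[95,6,30],"twist":-0.1},
    {"grip":1,"offset":[145,6,50],"twist":-0.15},
    {"grip":1,"offset":[195,3,80],"twist":-0.19},
    {"grip":1,"offset":[245,-2,110],"twist":-0.19},
    {"grip":1,"offset":[295,-8,140],"twist":-0.19},
    {"grip":1,"offset":[340,-12,165],"twist":-0.19},
    {"grip":1,"offset":[376,-15,185],"twist":-0.19},
    {"grip":1,"offset":[376,-15,185],"twist":-0.19},
  ],
)

```text
time_s: 2.52
tool_pos: [0.5166, 0.1288, 0.1738]
tcp_rot: [0.617, 0.787, -0.001, -0.002]
force: [0.6, -0.7, 0.4]
width: 1.002
```

```bash
python3 -c "
from h import *
goto((.517,.1265,.045),.24)
s=snap('wrist','w1')
print(proj(s,(.517,.1265,.069),True))
print(proj(s,(.505,.2473,.069),True))"
```

```text
t 2.525 pos [0.5166 0.1288 0.1738] yang 0.24 F [ 0.56 -0.66  0.38] q7 -0.33 w 1.002
off [ -2.6   0.3 128.8] twist 0.00018368439667248992 tilt [-0.0041  0.0015]
[279.72451052 223.68228213]
[304.55867321  59.0261164 ]
```

View pics/w1.png

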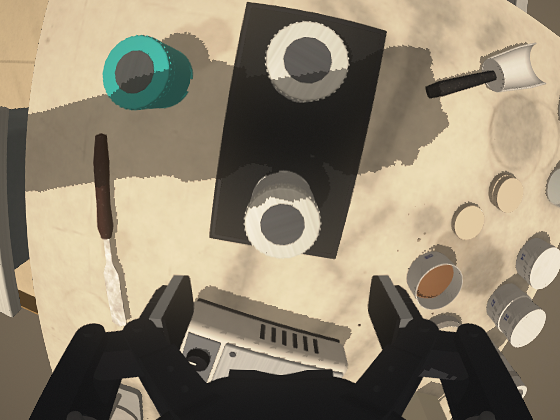

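arm_command(
  commands=[
    {"grip":1,"offset":[-2.5,0.5,30],"twist":0},
    {"grip":1,"offset":[-2.5,0.5,70],"twist":0},
    {"grip":1,"offset":[-2.5,0.5,105],"twist":0},
    {"grip":1,"offset":[-2.5,0.5,125],"twist":0},
    {"grip":1,"offset":[-2.5,0.5,129],"twist":0},
    {"grip":1,"offset":[-2.5,0.5,129],"twist":0},
  ],
)

```text
time_s: 3.32
tool_pos: [0.5207, 0.1219, 0.047]
tcp_rot: [0.621, 0.784, 0.0, 0.001]
force: [0.4, 0.3, -0.0]
width: 1.003
```

```bash
python3 -c "
from h import *
goto((.517,.1265,.045),.24)
s=snap('wrist','w2')
goto((.517,.1265,.045),.24)"
```

```text
t 3.325 pos [0.5207 0.1219 0.047 ] yang 0.231 F [ 0.45  0.32 -0.05] q7 -0.43 w 1.003
off [ 5.3 -2.5  2. ] twist -0.008568323333358663 tilt [ 0.0013 -0.0002]
t 3.375 pos [0.5209 0.1222 0.0474] yang 0.232 F [-0.21  0.62 -0.23] q7 -0.43 w 1.001
off [ 5.  -2.8  2.4] twist -0.008253714046112304 tilt [0.0022 0.0002]
```

View pics/w2.png

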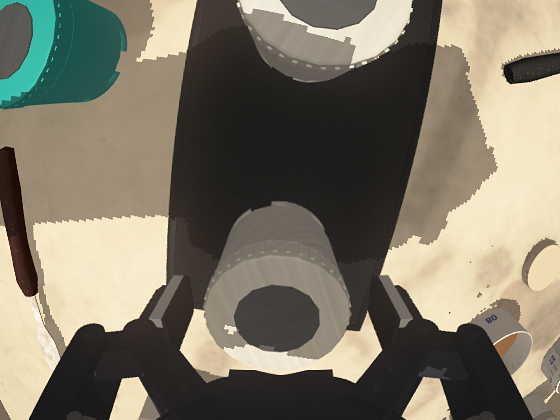

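arm_command(
  commands=[
    {"grip":1,"offset":[4,-2,1],"twist":0},
    {"grip":1,"offset":[4,-2,1],"twist":0},
    {"grip":1,"offset":[4,-2,1],"twist":0},
  ],
)

```text
time_s: 3.75
tool_pos: [0.5171, 0.1263, 0.0457]
tcp_rot: [0.62, 0.785, 0.0, 0.0]
force: [0.2, 0.5, -0.1]
width: 1.0
```

```bash
python3 -c "
from h import *
goto((.517,.1265,.045),.24)
s=snap('wrist','w3')
goto((.517,.1265,.045),.24)"
```

```text
t 3.75 pos [0.5171 0.1263 0.0457] yang 0.233 F [ 0.19  0.47 -0.06] q7 -0.44 w 1.0
off [ 0.2 -0.   0.7] twist -0.006646744606107369 tilt [0.0006 0.0001]
t 3.8 pos [0.517  0.1262 0.0456] yang 0.233 F [ 0.4  -0.44 -0.05] q7 -0.44 w 1.0
off [0.3 0.  0.6] twist -0.006828117665075073 tilt [0.0004 0.    ]
```

arm_command(
  commands=[
    {"grip":0,"offset":[0,0,0],"twist":0},
    {"grip":0,"offset":[0,0,0],"twist":0},
    {"grip":0,"offset":[0,0,0],"twist":0},
    {"grip":0,"offset":[0,0,0],"twist":0},
    {"grip":0,"offset":[0,0,0],"twist":0},
    {"grip":0,"offset":[0,0,0],"twist":0},
  ],
)

```text
time_s: 4.55
tool_pos: [0.5174, 0.1263, 0.046]
tcp_rot: [0.62, 0.784, 0.0, 0.0]
force: [-0.9, -0.8, 5.2]
width: 0.672
```

```bash
python3 -c "
from h import *
goto((.517,.1265,.045),.24)"
```

```text
t 4.55 pos [0.5174 0.1263 0.046 ] yang 0.233 F [-0.91 -0.79  5.22] q7 -0.44 w 0.672
off [ 0.3 -0.4  1. ] twist -0.00705176517422057 tilt [0.0011 0.0002]
```

arm_command(
  commands=[
    {"grip":0,"offset":[0,0,-10],"twist":0},
    {"grip":0,"offset":[0,0,-25],"twist":0},
    {"grip":0,"offset":[0,0,-40],"twist":0},
    {"grip":0,"offset":[0,0,-40],"twist":0},
    {"grip":0,"offset":[0,0,-40],"twist":0},
    {"grip":0,"offset":[0,0,-40],"twist":0},
    {"grip":0,"offset":[0,0,-40],"twist":0},
  ],
)

```text
time_s: 5.42
tool_pos: [0.5167, 0.1261, 0.0849]
tcp_rot: [0.62, 0.785, -0.0, -0.0]
force: [0.1, -0.5, -2.4]
width: 0.671
```

```bash
python3 -c "
from h import *
goto((.517,.1265,.045),.24)
s=snap('wrist','w4')
goto((.517,.1265,.045),.24)
s=snap('scene','s4')
goto((.517,.1265,.045),.24)"
```

```text
t 5.425 pos [0.5167 0.1261 0.0849] yang 0.233 F [ 0.11 -0.46 -2.41] q7 -0.41 w 0.671
off [ 0.3  0.5 39.9] twist -0.006911929009647544 tilt [-0.0009 -0.0002]
t 5.475 pos [0.5167 0.1262 0.085 ] yang 0.233 F [-0.41  0.38 -2.54] q7 -0.41 w 0.67
off [ 0.3  0.4 40. ] twist -0.006818571111347094 tilt [-0.0007 -0.0001]
t 5.525 pos [0.5168 0.1262 0.085 ] yang 0.233 F [-0.41 -0.29 -2.29] q7 -0.41 w 0.672
off [ 0.2  0.3 40. ] twist -0.006810107765693907 tilt [-0.0006 -0.0001]
```

View pics/s4.png

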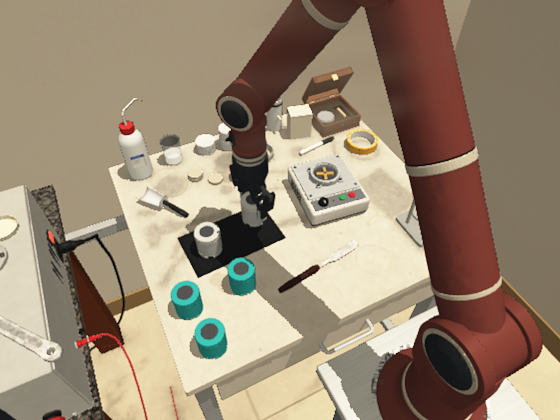

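arm_command(
  commands=[
    {"grip":0,"offset":[0,0,15],"twist":0},
    {"grip":0,"offset":[0,0,28],"twist":0},
    {"grip":0,"offset":[0,0,36],"twist":0},
    {"grip":0,"offset":[0,0,39],"twist":0},
    {"grip":0,"offset":[0,0,39.5],"twist":0},
    {"grip":0,"offset":[0,0,39.5],"twist":0},
  ],
)

```text
time_s: 6.28
tool_pos: [0.5169, 0.1263, 0.046]
tcp_rot: [0.62, 0.785, 0.0, 0.0]
force: [-0.9, -0.5, 0.3]
width: 0.67
```

arm_command(
  commands=[
    {"grip":1,"offset":[0,0,0],"twist":0},
    {"grip":1,"offset":[0,0,0],"twist":0},
    {"grip":1,"offset":[0,0,0],"twist":0},
    {"grip":1,"offset":[0,0,0],"twist":0},
    {"grip":1,"offset":[0,0,0],"twist":0},
    {"grip":1,"offset":[0,0,0],"twist":0},
  ],
)

```text
time_s: 7.02
tool_pos: [0.517, 0.1262, 0.0458]
tcp_rot: [0.62, 0.785, 0.0, -0.0]
force: [-0.7, -0.5, -0.2]
width: 0.999
```

```bash
python3 -c "
from h import *
goto((.505,.2473,.12),.24)
goto((.506,.2473,.045),.24)"
```

```text
t 7.025 pos [0.517  0.1262 0.0458] yang 0.233 F [-0.74 -0.52 -0.18] q7 -0.44 w 0.999
off [120.6  16.3 -74.2] twist -0.006943177865129435 tilt [0.     0.0001]
t 7.025 pos [0.517  0.1262 0.0458] yang 0.233 F [-0.74 -0.52 -0.18] q7 -0.44 w 0.999
off [120.4  17.3   0.8] twist -0.006943177865129435 tilt [0.     0.0001]
```

arm_command(
  commands=[
    {"grip":1,"offset":[0,0,-25],"twist":0},
    {"grip":1,"offset":[0,0,-60],"twist":0},
    {"grip":1,"offset":[10,1,-85],"twist":0},
    {"grip":1,"offset":[50,7,-90],"twist":0},
    {"grip":1,"offset":[95,13,-90],"twist":0},
    {"grip":1,"offset":[120.5,17,-88],"twist":0},
    {"grip":1,"offset":[120.5,17,-80],"twist":0},
    {"grip":1,"offset":[120.5,17,-60],"twist":0},
    {"grip":1,"offset":[120.5,17,-25],"twist":0},
    {"grip":1,"offset":[120.5,17,-20],"twist":0},
  ],
)

```text
time_s: 8.28
tool_pos: [0.5044, 0.2443, 0.0634]
tcp_rot: [0.621, 0.784, -0.003, -0.001]
force: [-0.3, -0.3, 0.1]
width: 1.005
```

```bash
python3 -c "
from h import *
goto((.506,.2473,.045),.24)
s=snap('wrist','w5')
s=snap('scene','s5')"
```

```text
t 8.275 pos [0.5044 0.2443 0.0634] yang 0.231 F [-0.33 -0.25  0.07] q7 -0.61 w 1.005
off [ 2.6  2.4 18.4] twist -0.008940764632104248 tilt [-0.005  -0.0045]
```

View pics/s5.png

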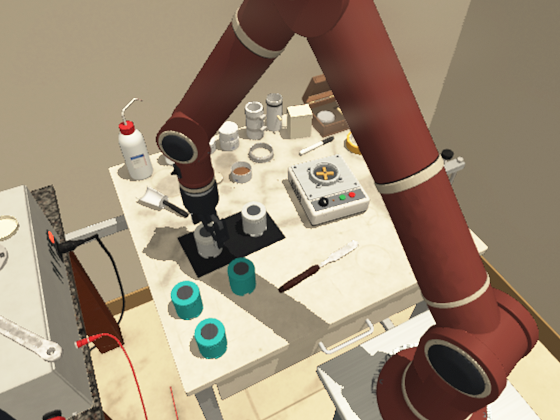

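View pics/w5.png

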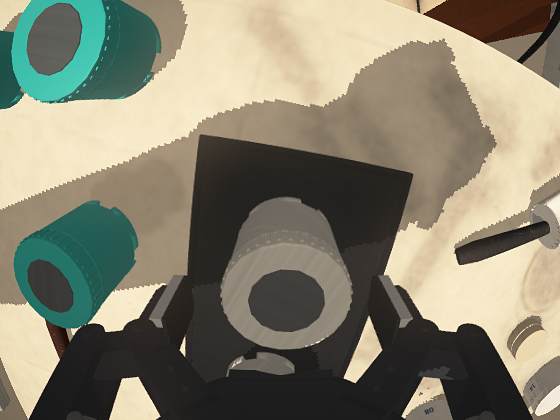

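arm_command(
  commands=[
    {"grip":1,"offset":[0,0,12],"twist":0},
    {"grip":1,"offset":[0,0,20],"twist":0},
    {"grip":1,"offset":[0,0,20],"twist":0},
    {"grip":1,"offset":[0,0,20],"twist":0},
  ],
)

```text
time_s: 8.88
tool_pos: [0.5058, 0.2475, 0.0461]
tcp_rot: [0.62, 0.785, 0.0, 0.0]
force: [0.2, 0.9, 0.3]
width: 1.001
```

```bash
python3 -c "
from h import *
goto((.506,.2473,.045),.24)
s=snap('wrist','w6')"
```

```text
t 8.875 pos [0.5058 0.2475 0.0461] yang 0.233 F [0.24 0.88 0.27] q7 -0.63 w 1.001
off [-0.3  0.1  1.1] twist -0.006888466596635556 tilt [0.0004 0.0003]
```

View pics/w6.png

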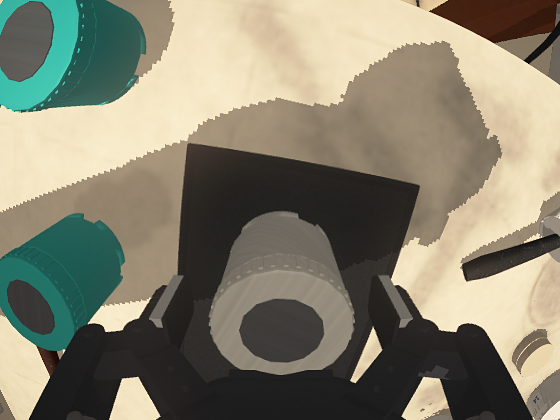

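Image shows the left jar centred between the fingers (lid disc at 281,330) with a slot notch at its base near (308,218). Gripping and lifting.

arm_command(
  commands=[
    {"grip":0,"offset":[0,0,0],"twist":0},
    {"grip":0,"offset":[0,0,0],"twist":0},
    {"grip":0,"offset":[0,0,0],"twist":0},
    {"grip":0,"offset":[0,0,0],"twist":0},
    {"grip":0,"offset":[0,0,0],"twist":0},
    {"grip":0,"offset":[0,0,0],"twist":0},
  ],
)

```text
time_s: 9.68
tool_pos: [0.5061, 0.2476, 0.0464]
tcp_rot: [0.62, 0.785, 0.001, 0.0]
force: [-0.3, -0.2, 5.7]
width: 0.663
```

arm_command(
  commands=[
    {"grip":0,"offset":[0,0,-10],"twist":0},
    {"grip":0,"offset":[0,0,-25],"twist":0},
    {"grip":0,"offset":[0,0,-40],"twist":0},
    {"grip":0,"offset":[0,0,-40],"twist":0},
    {"grip":0,"offset":[0,0,-40],"twist":0},
    {"grip":0,"offset":[0,0,-40],"twist":0},
    {"grip":0,"offset":[0,0,-40],"twist":0},
  ],
)

```text
time_s: 10.55
tool_pos: [0.5054, 0.2472, 0.0854]
tcp_rot: [0.62, 0.785, -0.0, -0.0]
force: [0.4, -0.3, -4.9]
width: 0.665
```

```bash
python3 -c "
from h import *
goto((.517,.1265,.045),.24)
s=snap('wrist','w7')
goto((.517,.1265,.045),.24)
s=snap('scene','s7')
goto((.517,.1265,.045),.24)"
```

```text
t 10.55 pos [0.5054 0.2472 0.0854] yang 0.233 F [ 0.35 -0.33 -4.86] q7 -0.6 w 0.665
off [-120.1  -16.6   40.4] twist -0.0068990785377791575 tilt [-0.0008 -0.0004]
t 10.6 pos [0.5054 0.2473 0.0854] yang 0.233 F [-0.4  -0.54 -4.98] q7 -0.6 w 0.664
off [-120.2  -16.6   40.5] twist -0.006798452360724738 tilt [-0.0008 -0.0003]
t 10.65 pos [0.5055 0.2473 0.0855] yang 0.233 F [-0.68 -1.22 -4.4 ] q7 -0.6 w 0.666
off [-120.2  -16.7   40.6] twist -0.006827412568227054 tilt [-0.0005 -0.0002]
```

View pics/w7.png

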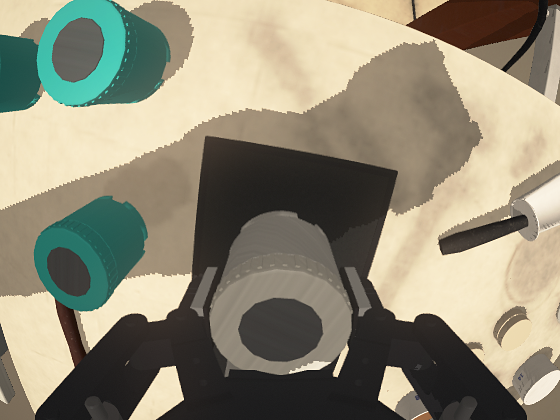

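Run:
```python
from h import *
w=dict(np.load('pics/w7.npz'))
c=w['image'][195:270,205:360]; c=cv2.convertScaleAbs(c,alpha=1.6,beta=20)
cv2.imwrite('pics/w7c.png',cv2.resize(c,None,fx=5,fy=5,interpolation=cv2.INTER_CUBIC))
st=bot.get_state(); p=st['tool_pos']; M=Rot.from_quat(st['tcp_rot']).as_matrix()
# underside rim points by angle about tool x axis (world angle)
b=p+M[:,2]*.0434
for a in range(-60,61,10):
    th=np.radians(a)
    for r in (.029,):
        q=b+r*(np.cos(th)*M[:,0]+np.sin(th)*M[:,1]); print(a,proj(w,q,True).round(1),((proj(w,q,True)-[205,195])*5).round(0))
```

```text
-60 [234.8 233.5] [149. 192.]
-50 [239.6 226.6] [173. 158.]
-40 [245.8 220.6] [204. 128.]
-30 [253.1 215.6] [240. 103.]
-20 [261.4 211.9] [282.  84.]
-10 [270.3 209.6] [327.  73.]
0 [279.6 208.8] [373.  69.]
10 [288.9 209.6] [420.  73.]
20 [297.9 211.9] [464.  84.]
30 [306.2 215.6] [506. 103.]
40 [313.6 220.6] [543. 128.]
50 [319.7 226.6] [574. 158.]
60 [324.5 233.5] [598. 192.]
```

View pics/w7c.png

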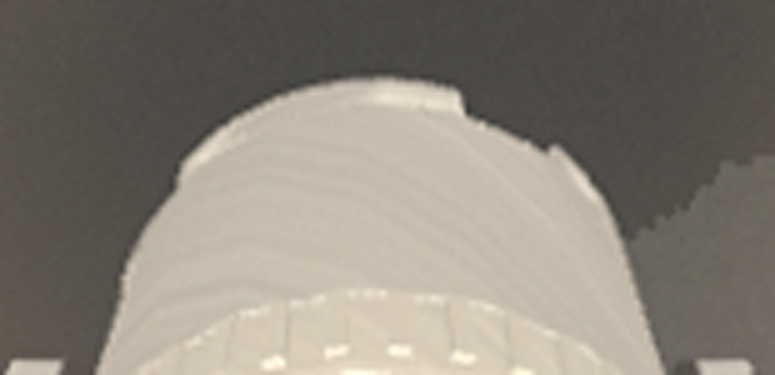

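Run:
```python
from h import *
goto((.548,-.087,.16),.127)
w=dict(np.load('pics/w7.npz'))
st=bot.get_state(); p=st['tool_pos']; M=Rot.from_quat(st['tcp_rot']).as_matrix()
g=cv2.cvtColor(w['image'],cv2.COLOR_BGR2GRAY)[290:370,230:335]
m=(g<75).astype(np.uint8)
c,_=cv2.findContours(m,cv2.RETR_EXTERNAL,cv2.CHAIN_APPROX_NONE)
for k in c:
    if cv2.contourArea(k)>500:
        e=cv2.fitEllipse(k); u,v=e[0][0]+230,e[0][1]+290; q=onz(w,u,v,p[2]+.0226,True); print((u,v),e[1],M.T@(q-p)*1000)
```

```text
t 10.65 pos [0.5055 0.2473 0.0855] yang 0.233 F [-0.68 -1.22 -4.4 ] q7 -0.6 w 0.666
off [-335.1  -35.9  -74.4] twist 0.10617258743177294 tilt [-0.0005 -0.0002]
(280.2602005004883, 329.28486251831055) (62.044124603271484, 82.30789184570312) [  0.547551     0.31233209 -22.60022788]
```

arm_command(
  commands=[
    {"grip":0,"offset":[0,0,-35],"twist":0},
    {"grip":0,"offset":[0,0,-75],"twist":0},
    {"grip":0,"offset":[-30,-3,-95],"twist":0.02},
    {"grip":0,"offset":[-75,-8,-100],"twist":0.04},
    {"grip":0,"offset":[-125,-13,-100],"twist":0.06},
    {"grip":0,"offset":[-175,-19,-100],"twist":0.08},
    {"grip":0,"offset":[-225,-24,-100],"twist":0.106},
    {"grip":0,"offset":[-275,-29,-95],"twist":0.106},
    {"grip":0,"offset":[-315,-34,-85],"twist":0.106},
    {"grip":0,"offset":[-335,-36,-75],"twist":0.106},
  ],
)

```text
time_s: 11.9
tool_pos: [0.5476, -0.0902, 0.1601]
tcp_rot: [0.662, 0.749, -0.001, 0.0]
force: [-0.7, 0.2, -5.4]
width: 0.664
```

arm_command(
  commands=[
    {"grip":0,"offset":[0,0,0],"twist":0},
    {"grip":0,"offset":[0,0,0],"twist":0},
    {"grip":0,"offset":[0,0,0],"twist":0},
  ],
)

```text
time_s: 12.28
tool_pos: [0.5484, -0.0841, 0.1614]
tcp_rot: [0.659, 0.752, 0.001, -0.0]
force: [0.2, 0.5, -5.2]
width: 0.668
```

```bash
python3 -c "
from h import *
goto((.548,-.087,.16),.127)
s=snap('wrist','w8')
s=snap('scene','s8')
s=snap('top','t8')
for a in range(0,360,60):
  print(a,proj(dict(np.load('pics/w8.npz')),(.548+.0385*np.cos(np.radians(a)),-.087+.0385*np.sin(np.radians(a)),.076),True).round(1))
goto((.548,-.087,.16),.127)"
```

```text
t 12.275 pos [ 0.5484 -0.0841  0.1614] yang 0.131 F [ 0.19  0.46 -5.21] q7 -0.03 w 0.668
off [-2.9 -0.8  1.4] twist 0.0042424745221572024 tilt [0.0011 0.0015]
0 [332.2 240.5]
60 [313.2 191.7]
120 [256.  184.3]
180 [223.6 227.2]
240 [246.5 272.3]
300 [298.2 278.3]
t 12.425 pos [ 0.5482 -0.0856  0.1612] yang 0.129 F [ 0.32 -0.45 -4.3 ] q7 -0.03 w 0.662
off [-1.4 -0.4  1.2] twist 0.0021496321686726994 tilt [0.0006 0.0004]
```

View pics/w8.png

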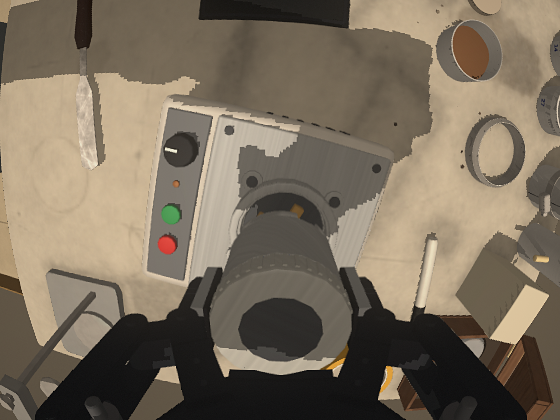

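View pics/s8.png

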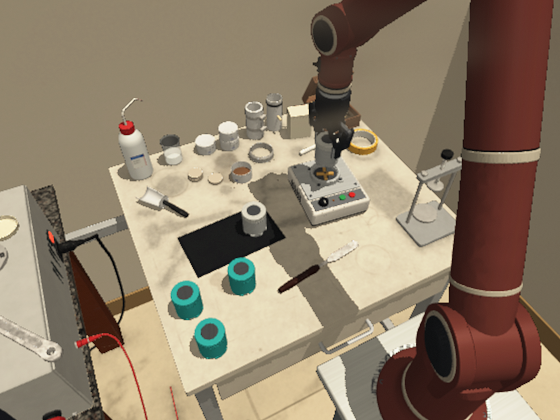

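Run:
```python
from h import *
w=dict(np.load('pics/w8.npz'))
im=w['image'].copy()
c=cv2.resize(im[165:275,210:350],None,fx=5,fy=5,interpolation=cv2.INTER_CUBIC)
for a in range(-40,221,10):
    for r,z,col in ((.0385,.076,(0,0,255)),(.0325,.076,(0,255,0))):
        u,v=proj(w,(.548+r*np.cos(np.radians(a)),-.087+r*np.sin(np.radians(a)),z),True)
        cv2.circle(c,(int((u-210+.5)*5),int((v-165+.5)*5)),2,col,-1)
cv2.imwrite('pics/w8c.png',c)
```

```text
(no output)
```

View pics/w8c.png

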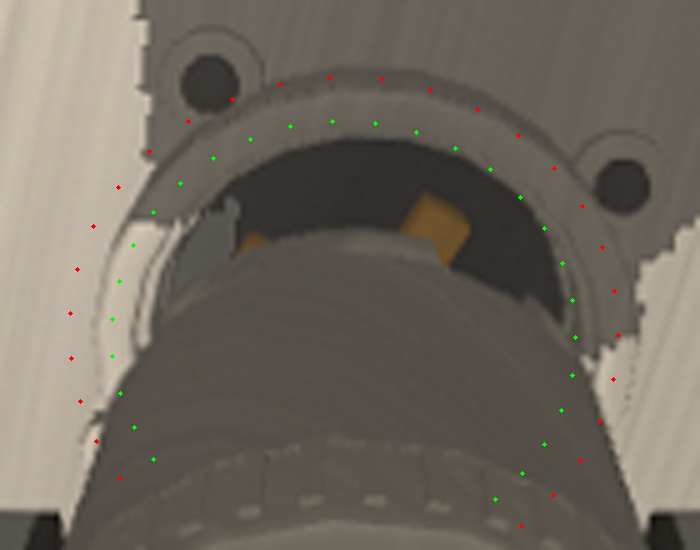

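Run:
```python
from h import *
w=dict(np.load('pics/w8.npz'))
im=cv2.convertScaleAbs(w['image'],alpha=1.5,beta=10)
K=6;x0,y0=222,172
def draw(f,cx,cy):
    c=cv2.resize(im[y0:y0+70,x0:x0+125],None,fx=K,fy=K,interpolation=cv2.INTER_CUBIC)
    for a in range(-40,221,6):
        for r,z,col in ((.0385,.076,(0,0,255)),(.0325,.076,(0,255,0)),(.0305,.0725,(255,255,0))):
            u,v=proj(w,(cx+r*np.cos(np.radians(a)),cy+r*np.sin(np.radians(a)),z),True)
            cv2.circle(c,(int((u-x0+.5)*K),int((v-y0+.5)*K)),1,col,-1)
    cv2.imwrite('pics/'+f+'.png',c)
draw('w8d',.5503,-.0885)
```

```text
(no output)
```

View pics/w8d.png

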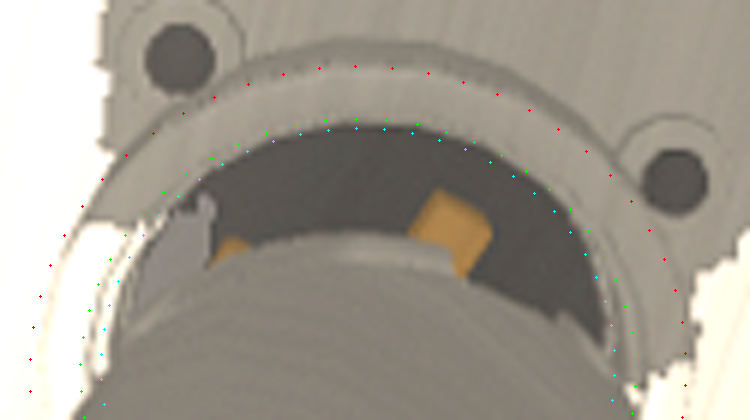

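Run:
```python
from h import *
for f,S,b in (('t0',dict(np.load('pics/top0.npz')),(236,194,266,226)),('t8',dict(np.load('pics/t8.npz')),(236,194,266,226)),('s0',dict(np.load('pics/scene0.npz')),(238,196,272,240)),('s8',dict(np.load('pics/s8.npz')),(238,196,272,240))):
    x0,y0,x1,y1=b;g=cv2.cvtColor(S['image'][y0:y1,x0:x1],cv2.COLOR_BGR2GRAY)
    m=(g>140).astype(np.uint8)
    c,h=cv2.findContours(m,cv2.RETR_CCOMP,cv2.CHAIN_APPROX_NONE)
    for i,k in enumerate(c):
        if cv2.contourArea(k)>60 and h[0][i][3]>=0:
            e=cv2.fitEllipse(k); print(f,onz(S,e[0][0]+x0,e[0][1]+y0,.069).round(4))
goto((.5506,-.0885,.13),.127)
```

```text
t0 [0.5165 0.127  0.069 ]
t8 [0.5155 0.1268 0.069 ]
s0 [0.5174 0.1258 0.069 ]
s8 [0.5166 0.126  0.069 ]
t 12.425 pos [ 0.5482 -0.0856  0.1612] yang 0.129 F [ 0.32 -0.45 -4.3 ] q7 -0.03 w 0.662
off [-3.2  2.  31.2] twist 0.0021496321686726994 tilt [0.0006 0.0004]
```

arm_command(
  commands=[
    {"grip":0,"offset":[-1,1.8,10],"twist":0},
    {"grip":0,"offset":[-1,1.8,22],"twist":0},
    {"grip":0,"offset":[-1,1.8,28],"twist":0},
    {"grip":0,"offset":[-1,1.8,30],"twist":0},
    {"grip":0,"offset":[-1,1.8,30],"twist":0},
    {"grip":0,"offset":[-1,1.8,30],"twist":0},
  ],
)

```text
time_s: 13.18
tool_pos: [0.5502, -0.0876, 0.1311]
tcp_rot: [0.661, 0.751, 0.0, 0.0]
force: [0.1, 0.0, -4.9]
width: 0.666
```

Run:
```python
from h import *
goto((.5498,-.088,.1134),.127)
w=snap('wrist','w9')
goto((.5498,-.088,.1134),.127)
im=cv2.convertScaleAbs(w['image'],alpha=1.5,beta=10)
K=5;x0,y0=205,165
c=cv2.resize(im[y0:y0+110,x0:x0+150],None,fx=K,fy=K,interpolation=cv2.INTER_CUBIC)
for a in range(-40,221,6):
        for r,z,col in ((.0385,.076,(0,0,255)),(.0325,.076,(0,255,0)),):
            u,v=proj(w,(.5498+r*np.cos(np.radians(a)),-.088+r*np.sin(np.radians(a)),z),True)
            cv2.circle(c,(int((u-x0+.5)*K),int((v-y0+.5)*K)),1,col,-1)
cv2.imwrite('pics/w9c.png',c)
```

```text
t 13.175 pos [ 0.5502 -0.0876  0.1311] yang 0.127 F [ 0.13  0.02 -4.91] q7 -0.05 w 0.666
off [-0.3 -0.5 17.7] twist 5.5261921969584904e-05 tilt [0.0008 0.    ]
t 13.225 pos [ 0.5502 -0.0877  0.1312] yang 0.127 F [ 0.15  0.48 -4.62] q7 -0.05 w 0.667
off [-0.3 -0.4 17.8] twist 3.7673211542355034e-05 tilt [ 0.0008 -0.    ]
```

View pics/w9c.png

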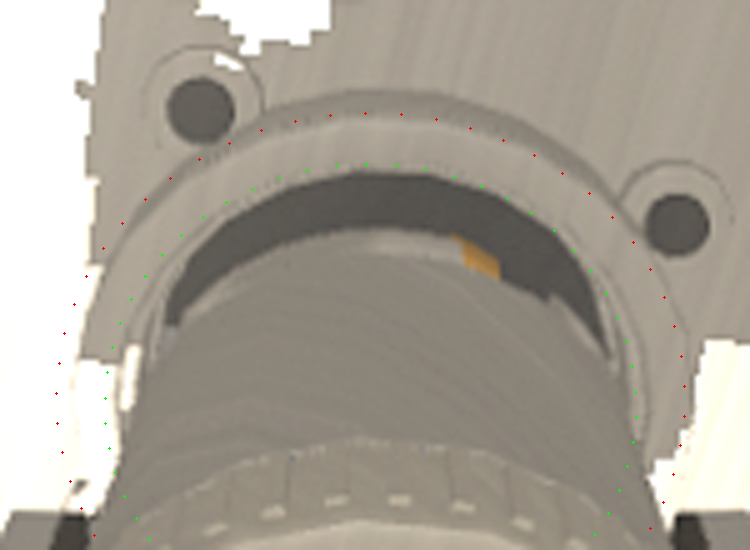

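arm_command(
  commands=[
    {"grip":0,"offset":[0,0.4,6],"twist":0},
    {"grip":0,"offset":[0,0.4,10],"twist":0},
    {"grip":0,"offset":[0,0.4,13],"twist":0},
    {"grip":0,"offset":[0,0.4,13.5],"twist":0},
    {"grip":0,"offset":[0,0.4,13.5],"twist":0},
  ],
)

```text
time_s: 13.85
tool_pos: [0.5504, -0.0876, 0.1173]
tcp_rot: [0.661, 0.751, 0.0, 0.0]
force: [-0.1, 0.0, -4.5]
width: 0.666
```

arm_command(
  commands=[
    {"grip":0,"offset":[0,0,1],"twist":0},
    {"grip":0,"offset":[0,0,2],"twist":0},
    {"grip":0,"offset":[0,0,2],"twist":0},
  ],
)

```text
time_s: 14.22
tool_pos: [0.5502, -0.0876, 0.1153]
tcp_rot: [0.661, 0.751, -0.0, -0.0]
force: [-0.4, 0.3, -4.7]
width: 0.666
```

```bash
python3 -c "
from h import *
goto((.5498,-.088,.1134),.127)"
```

```text
t 14.225 pos [ 0.5502 -0.0876  0.1153] yang 0.127 F [-0.36  0.27 -4.73] q7 -0.06 w 0.666
off [-0.3 -0.5  1.9] twist 2.211073351743309e-05 tilt [-0.0002  0.0001]
```

arm_command(
  commands=[
    {"grip":0,"offset":[0,0,1],"twist":0},
    {"grip":0,"offset":[0,0,2],"twist":0},
    {"grip":0,"offset":[0,0,2.5],"twist":0},
  ],
)

```text
time_s: 14.6
tool_pos: [0.5503, -0.0876, 0.1127]
tcp_rot: [0.661, 0.751, -0.0, -0.0]
force: [0.1, 0.8, -5.5]
width: 0.667
```

arm_command(
  commands=[
    {"grip":0,"offset":[0,0,0.5],"twist":0},
    {"grip":0,"offset":[0,0,1],"twist":0},
  ],
)

```text
time_s: 14.85
tool_pos: [0.5503, -0.0876, 0.1118]
tcp_rot: [0.661, 0.751, 0.0, -0.0]
force: [-0.2, -0.3, -4.8]
width: 0.666
```

```bash
python3 -c "
from h import *
goto((.5498,-.088,.1074),.127);print(bot.get_state()['wrist_torque'])"
```

```text
t 14.85 pos [ 0.5503 -0.0876  0.1118] yang 0.127 F [-0.2  -0.26 -4.81] q7 -0.07 w 0.666
off [-0.3 -0.6  4.4] twist 5.281043608906799e-05 tilt [0.     0.0001]
[-0.05919172 -0.05623259  0.00965076]
```

arm_command(
  commands=[
    {"grip":0,"offset":[0,0,1],"twist":0},
    {"grip":0,"offset":[0,0,2],"twist":0},
    {"grip":0,"offset":[0,0,2],"twist":0},
  ],
)

```text
time_s: 15.22
tool_pos: [0.5502, -0.0876, 0.1097]
tcp_rot: [0.661, 0.751, -0.0, -0.0]
force: [-0.4, 0.2, -5.4]
width: 0.667
```

arm_command(
  commands=[
    {"grip":0,"offset":[0,0,0.7],"twist":0},
    {"grip":0,"offset":[0,0,1.4],"twist":0},
    {"grip":0,"offset":[0,0,1.4],"twist":0},
  ],
)

```text
time_s: 15.6
tool_pos: [0.5503, -0.0876, 0.1084]
tcp_rot: [0.661, 0.751, -0.0, -0.0]
force: [-0.9, -0.2, -4.7]
width: 0.664
```

```bash
python3 -c "
from h import *
goto((.5498,-.088,.1074),.127);print(bot.get_state()['wrist_torque'])"
```

```text
t 15.6 pos [ 0.5503 -0.0876  0.1084] yang 0.127 F [-0.89 -0.15 -4.73] q7 -0.07 w 0.664
off [-0.4 -0.5  1. ] twist 0.00015355752377477216 tilt [-0.0001  0.0001]
[ 0.01011998  0.03563902 -0.00161418]
```

arm_command(
  commands=[
    {"grip":0,"offset":[0,0,0.4],"twist":0},
    {"grip":0,"offset":[0,0,0.8],"twist":0},
    {"grip":0,"offset":[0,0,0.8],"twist":0},
  ],
)

```text
time_s: 15.98
tool_pos: [0.5503, -0.0876, 0.1076]
tcp_rot: [0.661, 0.751, 0.0, -0.0]
force: [0.6, 0.9, -5.1]
width: 0.667
```

arm_command(
  commands=[
    {"grip":0,"offset":[0,0,0.4],"twist":0},
    {"grip":0,"offset":[0,0,0.4],"twist":0},
  ],
)

```text
time_s: 16.23
tool_pos: [0.5503, -0.0876, 0.1075]
tcp_rot: [0.661, 0.751, 0.0, 0.0]
force: [0.2, -0.9, -1.8]
width: 0.663
```

```bash
python3 -c "
from h import *
goto((.5498,-.088,.1074),.127);print(bot.get_state()['wrist_torque'])"
```

```text
t 16.225 pos [ 0.5503 -0.0876  0.1075] yang 0.127 F [ 0.22 -0.88 -1.8 ] q7 -0.07 w 0.663
off [-0.3 -0.6  0.1] twist -1.4008807147192215e-05 tilt [ 0.0002 -0.0001]
[0.00469316 0.16326597 0.0196691 ]
```

arm_command(
  commands=[
    {"grip":0,"offset":[0,0,0.3],"twist":0},
    {"grip":0,"offset":[0,0,0.3],"twist":0},
  ],
)

```text
time_s: 16.48
tool_pos: [0.5503, -0.0876, 0.1075]
tcp_rot: [0.661, 0.751, -0.0, 0.0]
force: [-1.7, 0.4, 2.2]
width: 0.665
```

arm_command(
  commands=[
    {"grip":1,"offset":[0,0,0],"twist":0},
    {"grip":1,"offset":[0,0,0],"twist":0},
    {"grip":1,"offset":[0,0,0],"twist":0},
    {"grip":1,"offset":[0,0,0],"twist":0},
    {"grip":1,"offset":[0,0,0],"twist":0},
  ],
)

```text
time_s: 17.1
tool_pos: [0.5504, -0.0876, 0.1069]
tcp_rot: [0.661, 0.751, 0.0, 0.0]
force: [0.1, -0.1, 0.4]
width: 1.0
```

arm_command(
  commands=[
    {"grip":1,"offset":[0,0,-10],"twist":0},
    {"grip":1,"offset":[0,0,-35],"twist":0},
    {"grip":1,"offset":[0,0,-70],"twist":0},
    {"grip":1,"offset":[0,0,-100],"twist":0},
    {"grip":1,"offset":[-20,0,-130],"twist":0},
    {"grip":1,"offset":[-55,0,-150],"twist":0},
    {"grip":1,"offset":[-90,0,-160],"twist":0},
    {"grip":1,"offset":[-120,0,-160],"twist":0},
    {"grip":1,"offset":[-120,0,-160],"twist":0},
  ],
)

```text
time_s: 18.23
tool_pos: [0.5649, -0.2102, 0.2672]
tcp_rot: [0.663, 0.749, -0.001, 0.001]
force: [-0.6, 0.3, 0.3]
width: 1.0
```

Run:
```python
from h import *
goto((.5498,-.088,.1074),.127)
t=snap('top','t10'); s=snap('scene','s10'); w=snap('wrist','w10')
cv2.imwrite('pics/t10c.png',cv2.resize(t['image'][120:260,150:400],None,fx=3,fy=3,interpolation=cv2.INTER_CUBIC))
cv2.imwrite('pics/s10c.png',cv2.resize(s['image'][140:290,170:380],None,fx=3.8,fy=3.8,interpolation=cv2.INTER_CUBIC))
```

```text
t 18.225 pos [ 0.5649 -0.2102  0.2672] yang 0.121 F [-0.65  0.31  0.31] q7 0.23 w 1.0
off [123.5  -0.2 159.6] twist -0.0058122542655096865 tilt [ 0.0001 -0.0019]
```

View pics/s10c.png

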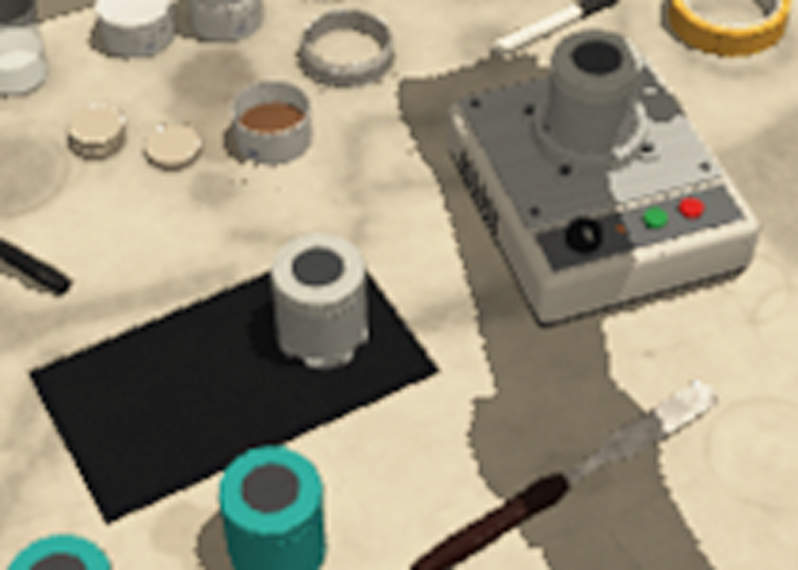

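View pics/w10.png

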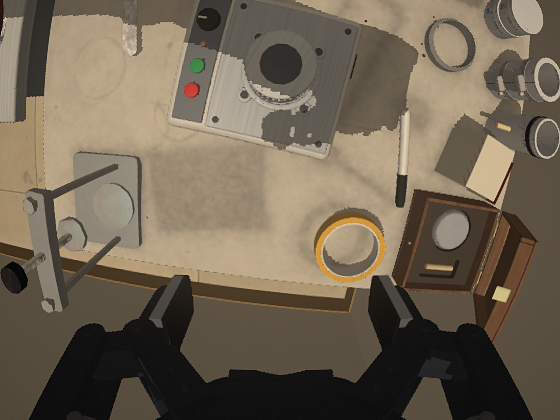

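View pics/t10c.png

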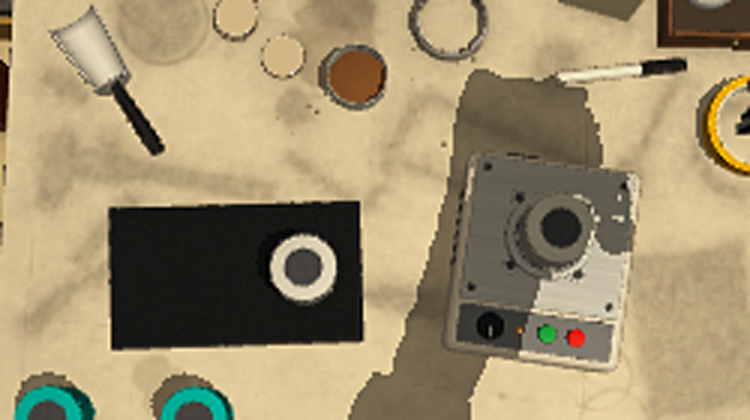

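Run:
```python
from h import *
S={}
def cen(f,b,th):
    s=dict(np.load(f'pics/{f}.npz'));x0,y0,x1,y1=b;K=4
    g=cv2.cvtColor(s['image'][y0:y1,x0:x1],cv2.COLOR_BGR2GRAY); m=(g<th).astype(np.uint8)
    c,_=cv2.findContours(m,cv2.RETR_EXTERNAL,cv2.CHAIN_APPROX_NONE);k=max(c,key=cv2.contourArea);e=cv2.fitEllipse(k);print(f,e)
    return s,(e[0][0]+x0,e[0][1]+y0)
t,a=cen('t10',(325,186,350,206),65); s,b=cen('s10',(317,146,340,163),65)
c1,d1=ray(t,*a); c2,d2=ray(s,*b); k=np.linalg.lstsq(np.stack([d1,-d2],1),c2-c1,rcond=None)[0]
p,q=c1+k[0]*d1,c2+k[1]*d2; print('lid disc',p,q)
for z in (.130,.136): print(z,onz(t,*a,z),onz(s,*b,z))
```

```text
t10 ((11.724518775939941, 9.41121768951416), (12.28260326385498, 12.690945625305176), 136.22958374023438)
s10 ((9.64042854309082, 8.757072448730469), (7.760952472686768, 12.240752220153809), 94.44508361816406)
lid disc [ 0.54839871 -0.08727811  0.13134269] [ 0.54832775 -0.08739646  0.13135294]
0.13 [ 0.54856546 -0.08749435  0.13      ] [ 0.54957533 -0.0882616   0.13      ]
0.136 [ 0.54782032 -0.08652806  0.136     ] [ 0.54404259 -0.08442492  0.136     ]
```

```bash
python3 -c "
from h import *
print(bot.hand_in())"
```

```text
the job is handed in; nothing more can be done
None
```

The heavier jar is home in the mill collar and released, and the job is handed in at about 18.4 s of the 72 s allowed.

- **Weighing:** I lifted the right-hand jar first and read about 2.4 N, then set it back on the mat. The left-hand jar read about 4.8 N, so it was the heavier.
- **Fitting:** I measured the slot angle from the wrist picture and the drive-cross angle from the top and scene views, and turned the jar about 0.11 rad on the way over. It dropped over the cross without any turning search. The force reading changed by about 7 N as it seated, well under the 35 N limit.
- **Seating check:** Contact came at a tool height of 107.5 mm against 107.4 mm expected for fully home. Triangulating the lid top gave 131 mm; home would be 130 mm and sitting on the cross 136 mm.
- **Surroundings:** In the last pictures the lighter jar stands on the mat, and the scoop, tin, pen and turquoise jars look unmoved. The arm is clear of everything.
- **Disagreement:** The cameras differed by 1–3 mm on where the collar was. I went in between them with a correction from the wrist view, and felt no side contact on the way down.

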